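Start-up order on a bench switch box

TASK

Start up the bench switch box in its proper order: with closed fingertips, lightly press the round key right down, then the bar-shaped key, then the cross-shaped key; each stays down by itself. Leave the square key up, do not lift or shift anything standing around the box, and finish clear of everything.

Things in the scene. Friction and masses are not known exactly. Their poses are not given: they have to be found in the camera images.
- switch_box: Grey metal switch box with an aluminium top, fixed to the table: 110 mm (its x) by 260 mm (its y), flat level top 48 mm above the table. Origin: centre of its underside, on the table; z up. Four white push keys stand in a row along its y, 62 mm apart, in four black wells; any key may be in any of the four places. The keys stand 16 mm above the top when up, 8 mm when down.
- round_key_top (a point): Middle of the upper face of the round key's cap, a white plastic disc 32 mm across; moves with the cap. 64 mm above the table when up, 56 mm when down and let go. Axes as the box's, z up.
- bar_key_top (a point): Middle of the upper face of the bar-shaped key, a white plastic bar 48 mm (along the box's x) by 14 mm; same heights as the round key. Axes as the box's.
- cross_key_top (a point): Middle of the upper face of the cross-shaped key, a white plastic plus sign, both arms 44 mm long and 14 mm wide, along the box's x and y; same heights as the round key. Axes as the box's.
- square_key_top (a point): Middle of the upper face of the square key, white plastic, 34 by 34 mm; same heights as the round key. It is to be left up. Axes as the box's.
- round_key (a joint): How far the round key's plunger is down, m: 0 up, 0.008 at its stop. It slides down against about 2.5 N of friction and stays where it is left. The cap sits on it on a cushion spring, 2 N per mm, 6 mm: pushing the cap face down 10 to 12 mm in all brings the plunger home at 4 to 8 N; at 14 mm it stops hard. Let go, the cap rises back to the plunger's height.
- bar_key (a joint): The same for the bar-shaped key.
- cross_key (a joint): The same for the cross-shaped key.
- square_key (a joint): The same for the square key.
- pot: Loose bystander: specimen pot with white screw lid, 50 mm across, 58 mm high, standing behind the box. Origin: centre of its underside.
- eyepiece: Loose bystander: black microscope eyepiece, 38 mm across, 52 mm high, standing behind the box. Origin: centre of its underside.
- dish: Loose bystander: petri dish 62 mm across, 14 mm high, beyond the box's +y end. Origin: centre of its underside.
- slides: Loose bystander: stack of glass slides 30 by 79 mm, 10 mm high, beyond the box's -y end. Origin: centre of its underside.

How it is judged:
On the way, in this order (a step that is already met when the one before it is completed fails the run):
1. the round key is down, bar and cross still up (value of joint round_key above 0.006 m and value of joint each of bar_key, cross_key below 0.003 m), for 0.2 s.
2. the bar key is down too, cross still up (value of joint each of round_key, bar_key above 0.006 m and value of joint cross_key below 0.003 m), for 0.2 s.
3. the cross key is down too (value of joint each of round_key, bar_key, cross_key above 0.006 m), for 0.2 s.
At the end, for the whole second after the job is handed in: The round, bar and cross keys are each pressed in by more than 6 of their 8 mm, pressed in that order; the square key is in by less than 2 mm; pot, eyepiece, dish and slides are within 15 mm of where they stood (all of step 3 and value of joint square_key below 0.002 m and distance of each of pot, eyepiece, dish, slides from where it was at the start of the episode below 0.015 m); the robot touches nothing.
It fails at once if the square key is pressed (more than 3 mm) (value of joint square_key above 0.003 m).
It fails at once if a key is pressed (more than 3 mm) before its turn: bar before round, or cross before round or bar ((value of joint bar_key above 0.003 m and value of joint round_key below 0.003 m) or (value of joint cross_key above 0.003 m and value of joint any of round_key, bar_key below 0.003 m)).
It fails at once if a key or the box is pressed hard, with more than 25 N (contact force between anything else and round_key above 25 N or contact force between anything else and bar_key above 25 N or contact force between anything else and cross_key above 25 N or contact force between anything else and square_key above 25 N or contact force between anything else and switch_box above 25 N).
It fails at once if a bystander is lifted or shifted by more than 15 mm, or pot or eyepiece tipped (distance of any of pot, eyepiece, dish, slides from where it was at the start of the episode above 0.015 m or angle between any of pot, eyepiece's own z axis and vertical above 0.4 rad).
It also fails if it takes over 43 s, if anything falls off the work surface, if the arm or the gripper's body presses on something with over 40 N, if the wrist force passes 120 N, or if a joint passes its speed limit or range.

ROBOT

A 7-joint arm with a two-finger parallel gripper is mounted at the origin on a cart in front of the work surface, level with it; the furniture and walls round the work are solid. World frame = base frame: x ahead of the robot, y to its left, z up, the work surface at z = 0. Lengths are in m, angles in rad, forces in N, time in s.
With the tool pointing down it reaches from about 0.35 to 0.9 m from the base axis. Payload 8.1 kg.
Tool frame: the origin (TCP) lies at the very end of the fingers, on their centre line; the grasp point (between the pads) lies 19 mm behind it (ctrl.pinch_z is the distance from the TCP to the grasp point, in m); z points along the fingers, y is the line along which they close (so a half turn about z gives the same grasp; the last joint's range is limited). The gripper opens to 85 mm and grips with 20 to 120 N. Pads are 22 mm wide; open, the fingers measure 114 mm over their backs; the gripper's body (76 mm by 85 mm) begins 54 mm behind the grasp point. The pads swing forward as they close: fully open they stand 13 mm farther back than shut.
Start: joints at [-1.393, 0.434, 0.025, 1.573, -0.012, 1.134, -0.075], TCP at [0.173, 0.601, 0.231] pointing down, gripper open.
Joint ranges: [-2.62, 2.62], [-0.44, 2.09], [-1.27, 1.32], [0.08, 2.57], [-1.32, 4.46], [0.12, 2], [-2.74, 2.74]. Speed limits (rad/s): [2.22, 2.22, 3.01, 3.01, 3.14, 3.14, 3.14].

INTERFACE

Orientations are given as a 3x3 rotation matrix whose columns are the frame's x, y, z axes.
In Python, from bench import state, read_camera, ticket, ctrl gives the robot as it stands.
- The arm moves only by the shell command python3 -m crank 'ROWS'. ROWS is JSON, a list of rows, each a list of 7 numbers: the shift along the tool's x, y, z scaled (see below), then the turn, a rotation vector about the tool's x, y, z scaled (see below), then the closure, from -1 (fully open) to 1 (shut). A call has exactly 8 rows; each row shifts and turns the commanded pose from where the row before left it, along the tool's axes as they then stand; what a row does not reach is not made up. The controller multiplies each number of a shift by 80 mm and each number of a turn by 90 degrees. A row lasts 1/12 s, in which the tool goes at most 41.7 mm and 7.16 degrees, less where a joint would pass 70% of its speed; a pose out of reach is approached as far as the arm can. A call with a number of a shift or a turn outside -1 to 1 is refused whole. A call with a gripper value outside its range is refused whole. The fingers move at their own pace and stop on an object; the grip force is fixed at half the most. Time passes only in rows, so rows that do not move let the fingers close, or fill a call up. It gives the time, the measured TCP pose, the force, the opening and the grip force at its end, in the units of the state.
- state(): the state, without advancing time (a new reading comes with each control period).
- read_camera(name): name is "side" or "top" or "wrist"; returns a dict with "color" (384x512x3 uint8, red, green, blue), "range_z" (384x512 float32, m along the optical axis (not along the pixel's ray), 0 where there is no reading), "mtx" (3x3 intrinsics, pixels), "k1" (the pictures are not rectified: a ray, as slopes to the right and down, at radius r is drawn at 1 + k1 r^2 times it, then the intrinsics apply), "R" (3x3) and "t" (3): a world point X has camera coordinates R X + t. Camera axes: x right, y down, z forward; pixel columns grow to the right and rows downward; lengths in m; the calibration is good to about 2 mm. A picture is of the moment at which its call begins.
- ticket.close_job(): hands the job in; it is judged then, once.
The state is a dict: "clock": time; "joints": joint angles; "dq": joint speeds; "tau": joint torques, N m; "eef_pos": TCP position; "ee_rot": TCP orientation; "wrist_force": force on the tool from outside, world axes, zero at the start; "wrist_torque": the same for the moment, N m; "finger_gap": finger opening in m; "grasp_force": force on a finger pad.
Only numpy, scipy, OpenCV 4.12 (cv2) and the standard library are available. Lean on these libraries where they do the work, as an engineer would, in place of code of your own. Each camera call takes 0.05 s, during which the arm holds its last target. There are 200 camera calls.

## Working session

There is one attempt and no reset: what is moved stays moved. The work goes in short steps, Python scripts to look and compute and a shell command to move; the robot and the scene stay as the last step left them, time stands still between calls to the robot, and variables do not carry over. Pictures are saved under pics/ and viewed, at most 10 in all, crops included, and the job is handed in when it is done.

```bash
mkdir -p pics; ls
python3 - <<'E'
from bench import state, read_camera, ctrl
import cv2, numpy as np
s=state(); print(s['clock'],s['eef_pos'],np.round(s['ee_rot'],3),s['finger_gap'])
for n in ['top','side']:
    c=read_camera(n); cv2.imwrite(f'pics/{n}1.png',c['color'][:,:,::-1]); np.savez(f'{n}1.npz',**c); print(n,c['mtx'],c['k1'],c['R'],c['t'])
E
```

```text
pics
0.0 [0.17313644 0.60003002 0.2305433 ] [[-0.961  0.277 -0.   ]
 [ 0.277  0.961 -0.002]
 [-0.    -0.002 -1.   ]] 0.08545315680859739
top [[461.84618987   0.         257.85272211]
 [  0.         461.84618987 192.79003567]
 [  0.           0.           1.        ]] -0.03476272499862564 [[ 0.02083776 -0.99954304  0.02189726]
 [-0.99456512 -0.02295874 -0.10155348]
 [ 0.10200981 -0.01966211 -0.99458906]] [0.05156145 0.60889617 0.96069863]
side [[352.6594046    0.         249.55415787]
 [  0.         352.6594046  197.41533019]
 [  0.           0.           1.        ]] -0.11034161752878921 [[-0.98978114 -0.14242088  0.00704241]
 [-0.06065678  0.37582122 -0.92470491]
 [ 0.1290506  -0.91568264 -0.38061955]] [0.59231336 0.06976004 0.87740836]
```

View pics/top1.png

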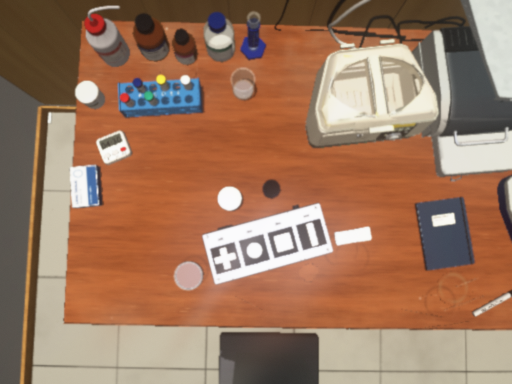

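The top view shows the box with, left (+y) to right: cross (226,259), round (254,251), square (284,241), bar (312,233). The pot (230,198) and the eyepiece (272,188) stand behind it, the dish is at (188,276) and the slides at (353,236).

```bash
cat > h.py <<'E'
import numpy as np, cv2
def world(c,u,v,z):
    K=c['mtx']; k=float(c['k1'])
    p=cv2.undistortPoints(np.array([[[u,v]]],float),K,np.array([k,0,0,0.]))[0,0]
    d=c['R'].T@np.array([p[0],p[1],1]); o=-c['R'].T@c['t']
    return o+d*(z-o[2])/d[2]
def pix(c,X):
    return cv2.projectPoints(np.array([X],float),cv2.Rodrigues(c['R'])[0],c['t'],c['mtx'],np.array([float(c['k1']),0,0,0]))[0].ravel()
E
python3 - <<'E'
from h import *
c=dict(np.load('top1.npz')); g=cv2.cvtColor(c['color'],cv2.COLOR_RGB2GRAY)
roi=g[200:290,195:340]; big=cv2.resize(c['color'][195:295,180:380],None,fx=4,fy=4,interpolation=cv2.INTER_CUBIC)
cv2.imwrite('pics/crop1.png',big[:,:,::-1])
b=cv2.resize(g[195:295,180:380],None,fx=4,fy=4,interpolation=cv2.INTER_CUBIC)
n,l,st,ce=cv2.connectedComponentsWithStats((b>150).astype(np.uint8))
for i in range(1,n):
    if st[i,4]>1500:
        u,v=(ce[i]+.5)/4-.5+[180,195]; w=world(c,u,v,.064)
        iu,iv=int(round(u)),int(round(v))
        print(np.round([u,v],1),st[i],w.round(4), 'z depth pt', (c['R'].T@(np.append(cv2.undistortPoints(np.array([[[u,v]]]),c['mtx'],np.array([float(c['k1']),0,0,0.]))[0,0],1)*c['range_z'][iv,iu]-c['t'])).round(4))
        if st[i,4]>15000:
            m=(l==i).astype(np.uint8); r=cv2.minAreaRect(np.argwhere(m)[:,::-1].astype(np.float32)); bx=cv2.boxPoints(r)
            ws=np.array([world(c,*((q+.5)/4-.5+[180,195]),.048) for q in bx]); print(ws.round(4), ws.mean(0))
E
```

```text
[228.9 201.5] [ 148    0  101   65 5332] [0.5847 0.125  0.064 ] z depth pt [0.5852 0.1253 0.0574]
[265.7 242.7] [   88    32   529   329 72519] [0.5017 0.0474 0.064 ] z depth pt [0.5016 0.0469 0.05  ]
[[ 0.5156  0.184   0.048 ]
 [ 0.591  -0.0668  0.048 ]
 [ 0.4849 -0.0972  0.048 ]
 [ 0.4116  0.1516  0.048 ]] [0.50075103 0.04289692 0.048     ]
[352.6 235.7] [ 615  123  155   83 8936] [ 0.5196 -0.132   0.064 ] z depth pt [ 0.5203 -0.1439  0.0115]
[283.  241.9] [ 373  148   83   83 5034] [0.504  0.0117 0.064 ] z depth pt [0.504  0.0115 0.0614]
[253.9 249.9] [ 264  188   68   67 3598] [0.4866 0.0712 0.064 ] z depth pt [0.4866 0.0713 0.0657]
[189.7 275.6] [   0  266   90  116 8828] [0.4319 0.2006 0.064 ] z depth pt [0.4279 0.2068 0.0131]
```

View pics/crop1.png

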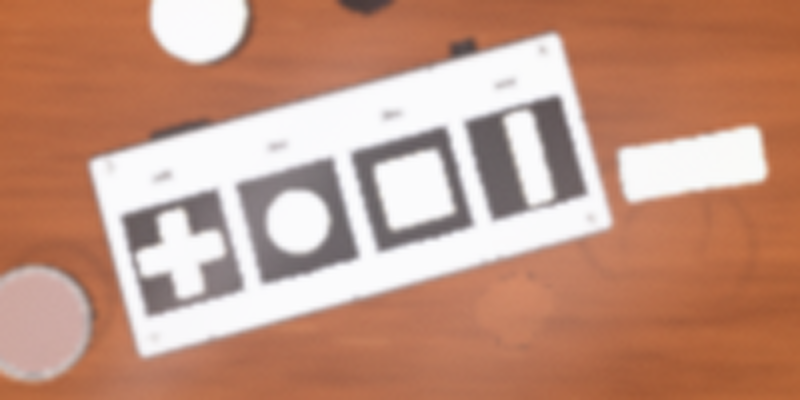

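View pics/side1.png

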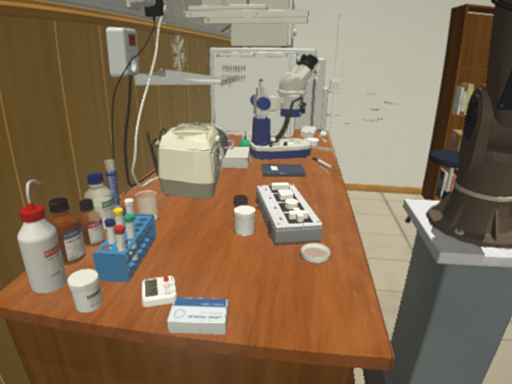

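Depth agrees with the key heights, and in the side view the space above the box is clear. I'll shut the fingers and align the tool with the box first (a turn of about −32.4° about tool z).

```bash
python3 -m crank '[[0,0,0,0,0,-0.072,1],[0,0,0,0,0,-0.072,1],[0,0,0,0,0,-0.072,1],[0,0,0,0,0,-0.072,1],[0,0,0,0,0,-0.072,1],[0,0,0,0,0,0,1],[0,0,0,0,0,0,1],[0,0,0,0,0,0,1]]'
cat >> h.py <<'E'
KEYS=dict(round=(.4866,.0712),square=(.504,.0117),cross=(.4692,.1307),bar=(.5214,-.0478))
def go(xy,z):
    from bench import state
    s=state(); d=s['ee_rot'].T@(np.array([*xy,z])-s['eef_pos'])
    print('t',s['clock'],'pos',s['eef_pos'].round(4),'units',(d/.08).round(3),'F',np.round(s['wrist_force'],2),'gap',s['finger_gap'],'\n',s['ee_rot'].round(3))
E
python3 - <<'E'
from h import *
c=dict(np.load('top1.npz')); 
for n,u,v in [('cross',225.1,258.1),('bar',312,234.4)]: print(n,world(c,u,v,.064))
for n in KEYS: print(n,pix(c,[*KEYS[n],.064]))
go(KEYS['round'],.15)
E
```

```text
clock: 0.77
eef_pos: [0.1732, 0.6004, 0.2311]
ee_rot: [[-0.961, -0.277, -0.0], [-0.277, 0.961, -0.0], [0.0, -0.0, -1.0]]
wrist_force: [0.0, -0.5, 0.6]
finger_gap: 0.0001
grasp_force: 0.0
cross [0.46859941 0.12966981 0.064     ]
bar [ 0.52057006 -0.04780285  0.064     ]
round [253.91445744 249.82899499]
square [283.05563382 241.89430005]
cross [224.6032818  257.79315459]
bar [312.00248619 233.99600592]
t 0.7667 pos [0.1732 0.6004 0.2311] units [-1.931 -7.441  1.016] F [ 0.05 -0.54  0.61] gap 7.822093845827677e-05 
 [[-0.961 -0.277 -0.   ]
 [-0.277  0.961 -0.   ]
 [ 0.    -0.    -1.   ]]
```

```bash
python3 -m crank '[[-0.121,-0.465,0.064,0,0,0,1],[-0.121,-0.465,0.064,0,0,0,1],[-0.121,-0.465,0.064,0,0,0,1],[-0.121,-0.465,0.064,0,0,0,1],[-0.121,-0.465,0.064,0,0,0,1],[-0.121,-0.465,0.064,0,0,0,1],[-0.121,-0.465,0.064,0,0,0,1],[-0.121,-0.465,0.064,0,0,0,1]]'
python3 -m crank '[[-0.121,-0.465,0.064,0,0,0,1],[-0.121,-0.465,0.064,0,0,0,1],[-0.121,-0.465,0.064,0,0,0,1],[-0.121,-0.465,0.064,0,0,0,1],[-0.121,-0.465,0.064,0,0,0,1],[-0.121,-0.465,0.064,0,0,0,1],[-0.121,-0.465,0.064,0,0,0,1],[-0.121,-0.465,0.064,0,0,0,1]]'
python3 - <<'E'
from h import *
from bench import read_camera
c=read_camera('wrist'); im=c['color'][:,:,::-1].copy()
for n in KEYS:
    p=pix(c,[*KEYS[n],.064]); print(n,p); cv2.drawMarker(im,tuple(int(a) for a in p.round()),(0,0,255),0,8)
cv2.imwrite('pics/w1.png',im); go(KEYS['round'],.078)
E
```

```text
clock: 1.43
eef_pos: [0.3317, 0.335, 0.1903]
ee_rot: [[-0.961, -0.278, 0.0], [-0.278, 0.961, 0.0], [-0.0, 0.0, -1.0]]
wrist_force: [1.0, 0.3, -0.2]
finger_gap: 0.0001
grasp_force: 0.0
clock: 2.1
eef_pos: [0.4898, 0.0711, 0.1494]
ee_rot: [[-0.961, -0.278, 0.001], [-0.278, 0.961, 0.0], [-0.001, 0.0, -1.0]]
wrist_force: [1.2, -0.2, 0.3]
finger_gap: -0.0004
grasp_force: 0.0
round [259.18876351 196.92153913]
square [185.79791499 197.21494353]
cross [332.59113541 196.61129618]
bar [114.31310665 197.4837634 ]
t 2.15 pos [0.4932 0.0631 0.1489] units [0.053 0.124 0.886] F [ 3.92 -6.04 -0.11] gap -3.7856925509348435e-06 
 [[-0.963 -0.27   0.003]
 [-0.27   0.963 -0.004]
 [-0.002 -0.004 -1.   ]]
```

View pics/w1.png

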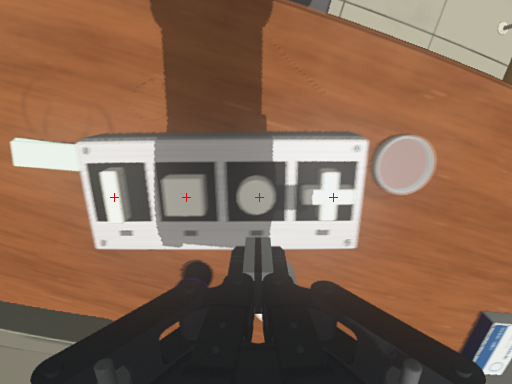

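The wrist view shows the keys at (115,194), (185,195), (256,195) and (329,196), within 4 px of prediction. The arm was still settling, so I'll hold and then check again.

```bash
python3 -m crank '[[0,0,0,0,0,0,1],[0,0,0,0,0,0,1],[0,0,0,0,0,0,1],[0,0,0,0,0,0,1],[0,0,0,0,0,0,1],[0,0,0,0,0,0,1],[0,0,0,0,0,0,1],[0,0,0,0,0,0,1]]' >/dev/null
python3 - <<'E'
from h import *
from bench import read_camera
c=read_camera('wrist'); im=c['color']; b=cv2.cvtColor(im,cv2.COLOR_RGB2GRAY)
mask=np.zeros_like(b)
for n in KEYS:
    p=pix(c,[*KEYS[n],.064]).round().astype(int); x,y=p
    w=b[y-28:y+28,x-30:x+30]; t,m=cv2.threshold(w,0,255,cv2.THRESH_OTSU)
    k,l,st,ce=cv2.connectedComponentsWithStats(m); i=l[26:34,26:34].ravel(); i=np.bincount(i[i>0]).argmax()
    u,v=ce[i]+[x-30,y-28]; print(n,p,[u,v],st[i],world(c,u,v,.064).round(4))
go(KEYS['round'],.078)
E
```

```text
round [257 197] [np.float64(255.25955555555555), np.float64(195.07644444444443)] [  10    7   37   39 1125] [0.4851 0.0696 0.064 ]
square [183 197] [np.float64(182.64494103041588), np.float64(194.91061452513966)] [   9    6   42   41 1611] [0.502  0.0108 0.064 ]
cross [330 197] [np.float64(334.7456242707118), np.float64(199.96441073512253)] [   0    0   60   56 1714] [0.4704 0.1356 0.064 ]
bar [112 197] [np.float64(105.8996138996139), np.float64(199.56216216216217)] [   0    0   60   56 1295] [ 0.5249 -0.0526  0.064 ]
t 2.8667 pos [0.4889 0.073  0.1494] units [ 0.034 -0.014  0.893] F [ 0.46 -0.5  -0.66] gap -5.279637002163024e-05 
 [[-0.96  -0.281  0.   ]
 [-0.281  0.96   0.   ]
 [-0.     0.    -1.   ]]
```

```bash
python3 -m crank '[[0.036,-0.03,0.16,0,0,0,1],[0,0,0.18,0,0,0,1],[0,0,0.18,0,0,0,1],[0,0,0.18,0,0,0,1],[0,0,0.12,0,0,0,1],[0,0,0.08,0,0,0,1],[0,0,0.04,0,0,0,1],[0,0,0,0,0,0,1]]'
python3 -m crank '[[0,0,0.02,0,0,0,1],[0,0,0.02,0,0,0,1],[0,0,0.02,0,0,0,1],[0,0,0.02,0,0,0,1],[0,0,0.02,0,0,0,1],[0,0,0.02,0,0,0,1],[0,0,0,0,0,0,1],[0,0,0,0,0,0,1]]'
```

```text
clock: 3.53
eef_pos: [0.4867, 0.0696, 0.0738]
ee_rot: [[-0.96, -0.281, -0.001], [-0.281, 0.96, -0.0], [0.001, 0.0, -1.0]]
wrist_force: [-0.3, 0.8, -0.4]
finger_gap: 0.0
grasp_force: 0.0
clock: 4.2
eef_pos: [0.4869, 0.0696, 0.0645]
ee_rot: [[-0.96, -0.281, -0.0], [-0.281, 0.96, -0.0], [0.0, 0.0, -1.0]]
wrist_force: [0.5, -0.2, 0.3]
finger_gap: -0.0005
grasp_force: 0.0
```

```bash
python3 -m crank '[[0,0,0.02,0,0,0,1],[0,0,0.02,0,0,0,1],[0,0,0.02,0,0,0,1],[0,0,0.02,0,0,0,1],[0,0,0.02,0,0,0,1],[0,0,0.01,0,0,0,1],[0,0,0,0,0,0,1],[0,0,0,0,0,0,1]]'
```

```text
clock: 4.87
eef_pos: [0.4871, 0.0697, 0.0558]
ee_rot: [[-0.96, -0.281, 0.0], [-0.281, 0.96, 0.0], [-0.0, 0.0, -1.0]]
wrist_force: [1.2, 0.2, 2.4]
finger_gap: 0.0
grasp_force: 0.8
```

```bash
python3 -m crank '[[0,0,0.015,0,0,0,1],[0,0,0.015,0,0,0,1],[0,0,0.013,0,0,0,1],[0,0,0,0,0,0,1],[0,0,0,0,0,0,1],[0,0,0,0,0,0,1],[0,0,0,0,0,0,1],[0,0,0,0,0,0,1]]'
```

```text
clock: 5.53
eef_pos: [0.4871, 0.0697, 0.0526]
ee_rot: [[-0.96, -0.281, 0.0], [-0.281, 0.96, 0.0], [-0.0, 0.0, -1.0]]
wrist_force: [-0.3, -0.3, 7.3]
finger_gap: -0.0003
grasp_force: 3.4
```

7.3 N on the spring, so the plunger is home. I'll lift and travel over the square key to the bar.

```bash
python3 -m crank '[[0,0,-0.1,0,0,0,1],[0,0,-0.25,0,0,0,1],[0,0,-0.25,0,0,0,1],[0.011,-0.2,0,0,0,0,1],[0,-0.45,0,0,0,0,1],[0,-0.45,0,0,0,0,1],[0,-0.3,0,0,0,0,1],[0,-0.135,0,0,0,0,1]]'
python3 -m crank '[[0,0,0,0,0,0,1],[0,0,0,0,0,0,1],[0,0,0,0,0,0,1],[0,0,0,0,0,0,1],[0,0,0,0,0,0,1],[0,0,0,0,0,0,1],[0,0,0,0,0,0,1],[0,0,0,0,0,0,1]]'
python3 - <<'E'
from h import *
from bench import read_camera
go((.5207,-.0484),.074)
c=read_camera('wrist'); im=c['color'][:,:,::-1].copy()
for n in KEYS:
    z=.056 if n=='round' else .064
    p=pix(c,[*KEYS[n],z]); cv2.drawMarker(im,tuple(int(a) for a in p.round()),(0,0,255),0,8)
cv2.imwrite('pics/w2.png',im)
E
```

```text
clock: 6.2
eef_pos: [0.5209, -0.0527, 0.1007]
ee_rot: [[-0.961, -0.277, 0.0], [-0.277, 0.961, -0.002], [0.0, -0.002, -1.0]]
wrist_force: [-0.6, 0.1, -0.4]
finger_gap: -0.0
grasp_force: 0.0
clock: 6.87
eef_pos: [0.5205, -0.0481, 0.1004]
ee_rot: [[-0.96, -0.281, 0.0], [-0.281, 0.96, 0.0], [-0.0, 0.0, -1.0]]
wrist_force: [-0.1, -0.3, -0.5]
finger_gap: 0.0001
grasp_force: 0.0
t 6.8667 pos [ 0.5205 -0.0481  0.1004] units [-0.001 -0.004  0.33 ] F [-0.13 -0.25 -0.45] gap 0.00014070925007974344 
 [[-0.96  -0.281  0.   ]
 [-0.281  0.96   0.   ]
 [-0.     0.    -1.   ]]
```

View pics/w2.png

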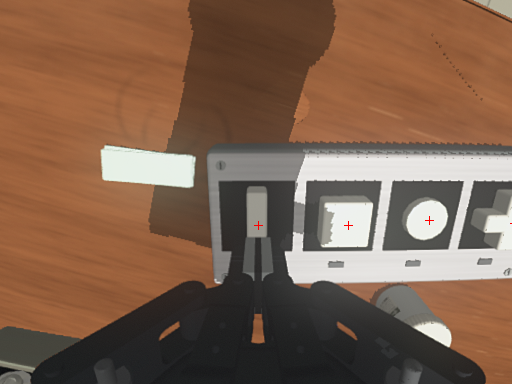

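The bar key is centred under the fingertips (257,212), and the round key at (425,218) is visibly lower. Next I press the bar.

```bash
python3 -m crank '[[0,0,0.08,0,0,0,1],[0,0,0.1,0,0,0,1],[0,0,0.1,0,0,0,1],[0,0,0.08,0,0,0,1],[0,0,0.04,0,0,0,1],[0,0,0.03,0,0,0,1],[0,0,0,0,0,0,1],[0,0,0,0,0,0,1]]'
python3 -m crank '[[0,0,0.02,0,0,0,1],[0,0,0.02,0,0,0,1],[0,0,0.02,0,0,0,1],[0,0,0.02,0,0,0,1],[0,0,0.02,0,0,0,1],[0,0,0.02,0,0,0,1],[0,0,0,0,0,0,1],[0,0,0,0,0,0,1]]'
```

```text
clock: 7.58
eef_pos: [0.5206, -0.0485, 0.0659]
ee_rot: [[-0.96, -0.281, -0.0], [-0.281, 0.96, 0.0], [0.0, 0.0, -1.0]]
wrist_force: [0.3, -0.7, -0.6]
finger_gap: -0.0001
grasp_force: 0.0
clock: 8.25
eef_pos: [0.5208, -0.0485, 0.0564]
ee_rot: [[-0.96, -0.281, 0.001], [-0.281, 0.96, -0.0], [-0.0, -0.0, -1.0]]
wrist_force: [1.0, 0.1, 1.9]
finger_gap: 0.0002
grasp_force: 0.8
```

```bash
python3 -m crank '[[0,0,0.015,0,0,0,1],[0,0,0.015,0,0,0,1],[0,0,0.015,0,0,0,1],[0,0,0.004,0,0,0,1],[0,0,0,0,0,0,1],[0,0,0,0,0,0,1],[0,0,0,0,0,0,1],[0,0,0,0,0,0,1]]'
```

```text
clock: 8.92
eef_pos: [0.5209, -0.0485, 0.0527]
ee_rot: [[-0.96, -0.281, 0.001], [-0.281, 0.96, 0.0], [-0.001, -0.0, -1.0]]
wrist_force: [0.8, -0.4, 5.4]
finger_gap: -0.0001
grasp_force: 3.3
```

```bash
python3 -m crank '[[0,0,-0.1,0,0,0,1],[0,0,-0.25,0,0,0,1],[0,0,-0.25,0,0,0,1],[0,0.2,0,0,0,0,1],[0,0.45,0,0,0,0,1],[0,0.45,0,0,0,0,1],[0,0.45,0,0,0,0,1],[0,0.4,0,0,0,0,1]]' >/dev/null
python3 -m crank '[[0,0.25,0,0,0,0,1],[0,0.12,0,0,0,0,1],[0,0,0,0,0,0,1],[0,0,0,0,0,0,1],[0,0,0,0,0,0,1],[0,0,0,0,0,0,1],[0,0,0,0,0,0,1],[0,0,0,0,0,0,1]]' >/dev/null
python3 - <<'E'
from h import *
from bench import read_camera
go((.4685,.1298),.066)
c=read_camera('wrist'); cv2.imwrite('pics/w3.png',c['color'][:,:,::-1])
c=read_camera('top'); cv2.imwrite('pics/t3.png',c['color'][:,:,::-1])
E
```

```text
t 10.25 pos [0.4687 0.1286 0.1004] units [-0.002  0.015  0.43 ] F [0.74 0.23 0.22] gap -7.84644142676052e-05 
 [[-0.96  -0.279 -0.   ]
 [-0.279  0.96  -0.   ]
 [ 0.    -0.    -1.   ]]
```

View pics/w3.png

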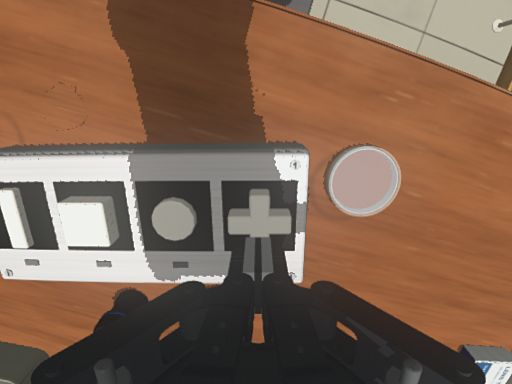

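The cross is centred under the tool (259,218), and the dish (363,181) is clear. Before pressing I'll check the key heights from depth.

Run:
```python
from h import *
from bench import read_camera
for cn in ('wrist','side'):
    c=read_camera(cn)
    for n in KEYS:
        z=.064 if n in('square','cross') else .056
        u,v=pix(c,[*KEYS[n],z]).round().astype(int); 
        if cn=='wrist': v-=3
        if not(3<u<508): print(n,'out');continue
        L=[]
        for a in range(-2,3):
            for b in range(-2,3):
                p=cv2.undistortPoints(np.array([[[u+a,v+b]]],float),c['mtx'],np.array([float(c['k1']),0,0,0.]))[0,0]
                L.append((c['R'].T@(np.append(p,1)*c['range_z'][v+b,u+a]-c['t']))[2])
        print(cn,n,u,v,np.percentile(L,[10,50,90]).round(4))
```

```text
wrist round 173 218 [0.0556 0.0564 0.0572]
wrist square 83 222 [0.0637 0.0644 0.0654]
wrist cross 260 222 [0.0633 0.0642 0.065 ]
wrist bar 12 217 [0.0557 0.0563 0.0569]
side round 291 204 [0.0547 0.0555 0.0558]
side square 285 191 [0.0483 0.063  0.0638]
side cross 298 211 [0.0622 0.0632 0.0637]
side bar 280 186 [0.     0.0512 0.0558]
```

Round and bar are down (about 56 mm), square and cross are up (about 64 mm). Now I press the cross.

```bash
python3 -m crank '[[0,0,0.08,0,0,0,1],[0,0,0.1,0,0,0,1],[0,0,0.1,0,0,0,1],[0,0,0.08,0,0,0,1],[0,0,0.04,0,0,0,1],[0,0,0.03,0,0,0,1],[0,0,0,0,0,0,1],[0,0,0,0,0,0,1]]'
python3 -m crank '[[0,0,0.02,0,0,0,1],[0,0,0.02,0,0,0,1],[0,0,0.02,0,0,0,1],[0,0,0.02,0,0,0,1],[0,0,0.02,0,0,0,1],[0,0,0.02,0,0,0,1],[0,0,0,0,0,0,1],[0,0,0,0,0,0,1]]'
```

```text
clock: 11.12
eef_pos: [0.4684, 0.1297, 0.0659]
ee_rot: [[-0.96, -0.281, -0.0], [-0.281, 0.96, -0.0], [0.0, -0.0, -1.0]]
wrist_force: [-0.6, 0.0, 0.2]
finger_gap: -0.0001
grasp_force: 0.0
clock: 11.78
eef_pos: [0.4687, 0.1298, 0.0564]
ee_rot: [[-0.96, -0.281, 0.0], [-0.281, 0.96, 0.0], [-0.001, 0.0, -1.0]]
wrist_force: [0.6, 0.5, 1.9]
finger_gap: -0.0
grasp_force: 0.8
```

```bash
python3 -m crank '[[0,0,0.015,0,0,0,1],[0,0,0.015,0,0,0,1],[0,0,0.015,0,0,0,1],[0,0,0.004,0,0,0,1],[0,0,0,0,0,0,1],[0,0,0,0,0,0,1],[0,0,0,0,0,0,1],[0,0,0,0,0,0,1]]'
python3 -m crank '[[0,0,-0.1,0,0,0,1],[0,0,-0.25,0,0,0,1],[0,0,-0.3,0,0,0,1],[0,0,-0.3,0,0,0,1],[0,0,-0.2,0,0,0,1],[0,0,-0.1,0,0,0,1],[0,0,0,0,0,0,1],[0,0,0,0,0,0,1]]'
python3 -m crank '[[0,0,0,0,0,0,1],[0,0,0,0,0,0,1],[0,0,0,0,0,0,1],[0,0,0,0,0,0,1],[0,0,0,0,0,0,1],[0,0,0,0,0,0,1],[0,0,0,0,0,0,1],[0,0,0,0,0,0,1]]' >/dev/null
python3 - <<'E'
from h import *
from bench import read_camera
c=read_camera('wrist')
for n in KEYS:
    z=.064 if n=='square' else .056
    u,v=pix(c,[*KEYS[n],z]).round().astype(int); v-=2
    L=[]
    for a in range(-2,3):
        p=cv2.undistortPoints(np.array([[[u+a,v]]],float),c['mtx'],np.array([float(c['k1']),0,0,0.]))[0,0]
        L.append((c['R'].T@(np.append(p,1)*c['range_z'][v,u+a]-c['t']))[2])
    print(n,u,v,np.median(L).round(4))
cv2.imwrite('pics/w4.png',c['color'][:,:,::-1])
E
```

```text
clock: 12.45
eef_pos: [0.4687, 0.1298, 0.0527]
ee_rot: [[-0.96, -0.281, 0.001], [-0.281, 0.96, 0.0], [-0.001, 0.0, -1.0]]
wrist_force: [0.6, 0.5, 7.0]
finger_gap: -0.0004
grasp_force: 3.3
clock: 13.12
eef_pos: [0.468, 0.1295, 0.1521]
ee_rot: [[-0.96, -0.281, -0.001], [-0.281, 0.96, -0.0], [0.001, 0.0, -1.0]]
wrist_force: [0.0, 0.8, -1.1]
finger_gap: -0.0
grasp_force: 0.0
round 189 195 0.0558
square 116 198 0.0637
cross 259 195 0.0554
bar 55 196 0.0559
```

View pics/w4.png

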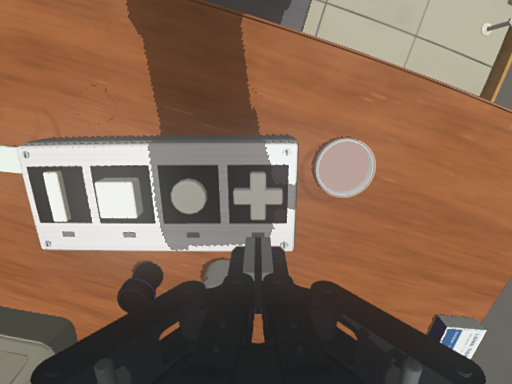

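The three keys, cross (258,195), round (189,196) and bar (55,196), are down at about 56 mm. The square (118,198) is up at 64 mm, the bystanders are still standing, and the tool is 90 mm clear.

```bash
python3 -c "
from bench import ticket; print(ticket.close_job())"
```

```text
the job is handed in; nothing more can be done
None
```

I pressed the round, bar and cross keys home in that order (final depth check about 56 mm each), left the square key up at about 64 mm, touched none of the bystanders as far as the camera views show, and handed the job in with the arm clear above the box; no verdict came back.

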